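# Hang the red padlock behind the drop keeper

### The arm

A 7-joint arm with a two-finger parallel gripper is mounted at the origin on a cart in front of the work surface, level with it; the furniture and walls round the work are solid. World frame = base frame: x ahead of the robot, y to its left, z up, the work surface at z = 0. Lengths are in m, angles in rad, forces in N, time in s.
With the tool pointing down it reaches from about 0.425 to 0.925 m from the base axis. Payload 6.8 kg.
Tool frame: the origin (TCP) lies between the finger pads; the fingertips stand 22 mm ahead of it and the grasp point (between the pads) lies 3 mm ahead of it; z points along the fingers, y is the line along which they close (so a half turn about z gives the same grasp; the last joint's range is limited). The gripper opens to 88 mm and grips with 3 to 60 N. Pads are 20 mm wide; open, the fingers measure 115 mm over their backs; the gripper's body (75 mm by 178 mm) begins 61 mm behind the grasp point.
Start: joints at [-1.237, 0.477, 0.022, 1.555, -0.011, 1.109, -0.083], TCP at [0.289, 0.61, 0.218] pointing down, gripper open.
Joint ranges: [-2.96, 2.96], [-0.34, 2.1], [-1.41, 1.46], [0.24, 2.44], [-1.37, 4.51], [0.17, 1.92], [-2.96, 2.96]. Speed limits (rad/s): [2.39, 2.39, 3.14, 3.14, 3.14, 3.14, 3.14].

### API

Orientations are given as a unit quaternion [x, y, z, w].
In Python, from bench import arm, solve_ik, imaging, workorder gives the robot as it stands. The module is installed in compiled form; this text tells all that it offers. Calls block until the motion is done:
- arm.move_ptp(position, orientation): joint-space move of the TCP to a pose.
- arm.move_l(position, rot=None, max_speed=0.15): straight line of the TCP; rot=None keeps the orientation; max_speed is the mean speed in m/s.
- arm.movej(angles): joint-space move.
- arm.move_gripper(opening): finger opening in m; the grip force is fixed at half the most; returns when the fingers have stopped.
- arm.sleep(seconds).
- solve_ik(position, orientation): joint angles nearest the present ones, or None.
- imaging.capture(name): name is "side" or "top"; returns the picture (420x560x3 uint8, red, green, blue); there is no depth.
- imaging.calibration(name): a dict with "vfov" (degrees; the focal length in pixels is half the picture's height over the tangent of half this angle, whatever the lens; pixels are square), "cx", "cy" (the principal point, pixels), "world_to_cam" (4x4, takes a point from world to camera coordinates). Camera axes: x right, y down, z forward; pixel columns grow to the right and rows downward; lengths in m; the calibration is good to about 2 mm. A picture is of the moment at which its call begins. calibration takes no time and is no camera call.
A pose or a line that the arm cannot do raises arm.MotionError and nothing moves.
- workorder.job_done(): hands the job in; it is judged then, once.
Trained networks look in the newest picture that a camera, given by its name, has taken for a name from the list of things; names that differ only in an ending like _2 or _b are one class to them, and where a whole thing is asked for, a point or a joint stands for the part that bears it (a point fixed in the world has none). Each returns a list of dicts, best first, with "conf" (0 to 1); they miss things now and then, are a little off and sometimes report something else, mostly with a low value. They report only what shows in the picture. A call takes as long as a camera call. They do not tell look-alikes from the thing itself.
- imaging.look_for(camera, query): "xyz" ([x, y, z] in m, in the coordinates of the camera as it stood for that picture, good to about 4 mm: the middle of the surface that is visible of it).
- imaging.landmark_of(camera, query): "xyz" ([x, y, z] in m, in the coordinates of the camera as it stood for that picture, good to about 4 mm: a listed point, or the origin of a listed thing).
Readings, each from a call of its own:
- arm.read_time_s(): time.
- arm.read_joint_positions(): joint angles.
- arm.read_joint_vel(): joint speeds.
- arm.read_joint_efforts(): joint torques, N m.
- arm.read_ee_pos(): TCP position.
- arm.read_tcp_rot(): TCP orientation.
- arm.read_force(): force on the tool from outside, world axes, zero at the start.
- arm.read_wrist_torque(): the same for the moment, N m.
- arm.read_finger_gap(): finger opening in m.
- arm.read_grip_force(): force on a finger pad.
Only numpy, scipy, OpenCV 4.12 (cv2) and the standard library are available. Lean on these libraries where they do the work, as an engineer would, in place of code of your own. Each camera call takes 0.05 s, during which the arm holds its last target. There are 200 camera calls.

### The job

Hang the red padlock by its shackle on the peg of the grey lockout stand: push it along the peg past the yellow gravity flap, which it lifts, so that the flap falls shut again behind it and the padlock hangs freely on the peg. Leave the blue padlock standing where it is.

Things in the scene. Friction and masses are not known exactly. Their poses are not given: they have to be found in the camera images.
- red_lock: red padlock, standing; origin under its centre, z up. Body 24 (x) x 50 (y) x 40 mm (z). Closed steel shackle of 9 mm bar above: straight legs at y = +-18.5 (46 over both) from z = 40 to 71, top bar along y at z = 72 to 80; window between them 28 wide, z = 40 to 72. Pinch both legs across y from above at z = 55 to 75: lower, the gripper would meet the stand's arm. 0.1 to 0.2 kg
- blue_lock: blue padlock of the same shape and size, a bystander; origin under its centre, z up
- station: grey stand, fixed; origin under its 120 x 90 x 10 mm base. Level steel peg 10 mm thick along its x at y = 0, z = 130 mm, from the free tip x = -49 (toward the robot) to the upright at x = +35 (176 high). Arm over the peg: 14 wide, z = 169 to 174, from the upright to x = -34. Slide the lock in with its x along the peg, its underside at z = 74; at x = +5 to 8 lower it 10 mm to hang
- keeper (a joint): yellow flap, 13 mm wide, hinged under the arm's front end at the stand's x = -30, z = 166 mm (hinge 20 wide). 0: hangs shut down to z = 138, 3 mm above the peg; to 1.45 rad: swung inward (+x) and up; never outward. 20 g, falls shut by itself. The shackle's top bar lifts it when pushed inward and frees it about 25 mm behind the hinge
Not all that is in view belongs to the job. Leave any pink look-alike of the red_lock alone.

How it is judged:
At the end, for the whole second after the job is handed in: The red padlock hangs upright (within 0.4 rad) and still (under 0.05 m/s) by its shackle on the peg, between the flap and the upright: its origin at x = -24 to +35 mm, within 25 mm sideways and at z = 53 to 78 mm in the stand's frame; the yellow keeper flap hangs shut (under 0.15 rad) (x of red_lock in the frame of station between -0.024 and 0.035 m and y of red_lock in the frame of station between -0.025 and 0.025 m and z of red_lock in the frame of station between 0.053 and 0.078 m and angle between red_lock's own z axis and vertical below 0.4 rad and linear speed of red_lock below 0.05 m/s and value of joint keeper below 0.15 rad); the robot touches nothing.
It fails at once if the blue padlock is moved by more than 30 mm or knocked over (distance of blue_lock from where it was at the start of the episode above 0.03 m or angle between blue_lock's own z axis and vertical above 0.5 rad).
It also fails if it takes over 40 s, if anything falls off the work surface, if the arm or the gripper's body presses on something with over 40 N, if the wrist force passes 120 N, or if a joint passes its speed limit or range.

## Working session

There is one attempt and no reset: what is moved stays moved. The work goes in short steps, each a Python script; the robot and the scene stay as the last script left them, time stands still between calls to the robot, and variables do not carry over. Pictures are saved under pics/ and viewed, at most 12 in all, crops included, and the job is handed in when it is done.

```bash
mkdir -p pics
cat > h.py <<'E'
import numpy as np, cv2
from bench import arm, solve_ik, imaging, workorder
def w(cam,p):
    T=np.linalg.inv(np.array(imaging.calibration(cam)["world_to_cam"])); return (T@np.r_[p,1])[:3]
def px(cam,p):
    c=imaging.calibration(cam); q=(np.array(c["world_to_cam"])@np.r_[p,1])[:3]
    f=210/np.tan(np.radians(c["vfov"])/2); return np.array([c["cx"]+f*q[0]/q[2],c["cy"]+f*q[1]/q[2]])
def onz(cam,u,v,z):
    c=imaging.calibration(cam); f=210/np.tan(np.radians(c["vfov"])/2)
    T=np.linalg.inv(np.array(c["world_to_cam"])); d=T[:3,:3]@np.array([(u-c["cx"])/f,(v-c["cy"])/f,1]); o=T[:3,3]
    return o+d*(z-o[2])/d[2]
def save(cam,n):
    im=imaging.capture(cam); cv2.imwrite(f"pics/{n}.png",im[:,:,::-1]); return im
E
python3 - <<'E'
from h import *
np.set_printoptions(precision=3,suppress=True)
a=save("top","top0");b=save("side","side0")
cv2.imwrite("pics/both0.png",cv2.resize(np.vstack([a,b])[:,:,::-1],(400,600)))
for c in("top","side"):
    print(c,imaging.calibration(c)["vfov"],np.linalg.inv(np.array(imaging.calibration(c)["world_to_cam"]))[:3])
    for q in("red_lock","blue_lock","station","keeper"):
        for f in (imaging.look_for,imaging.landmark_of):
            for r in f(c,q): 
                p=w(c,r["xyz"]);print(c,q,f.__name__,round(r["conf"],2),p,px(c,p).round())
E
```

```text
top 46.97384954949804 [[-0.024 -0.983  0.184  0.36 ]
 [-1.     0.025 -0.001 -0.156]
 [-0.004 -0.183 -0.983  1.188]]
top red_lock call 0.79 [ 0.662 -0.303  0.04 ] [334. 173.]
top red_lock call 0.67 [ 0.605 -0.225  0.037] [302. 196.]
top red_lock call 0.55 [0.471 0.035 0.033] [195. 254.]
top red_lock call 0.53 [ 0.439 -0.203  0.037] [296. 265.]
top red_lock call 0.74 [ 0.613 -0.224 -0.001] [301. 197.]
top red_lock call 0.72 [ 0.666 -0.304 -0.001] [332. 175.]
top red_lock call 0.63 [ 0.477  0.039 -0.005] [196. 253.]
top blue_lock call 0.75 [ 0.447 -0.118  0.042] [259. 263.]
top blue_lock call 0.49 [ 0.453 -0.115  0.002] [259. 261.]
top station call 0.91 [ 0.532 -0.348  0.01 ] [353. 226.]
top station call 0.73 [ 0.529 -0.356 -0.003] [355. 228.]Traceback (most recent call last):
  File "<stdin>", line 9, in <module>
ValueError: it knows: blue_lock, red_lock, station
```

View pics/top0.png

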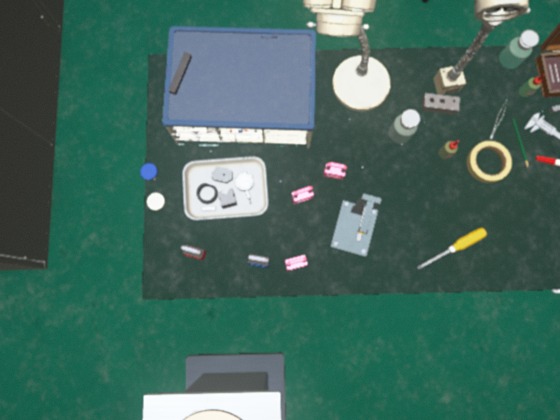

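View pics/side0.png

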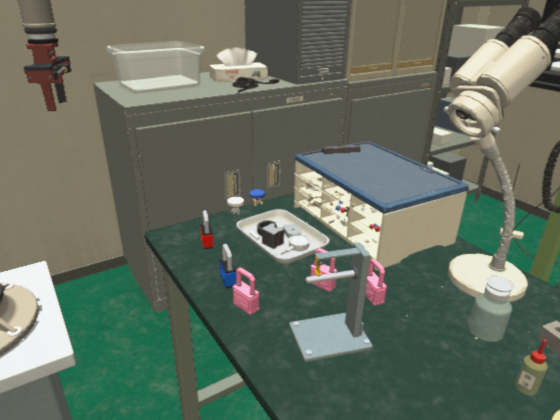

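Run:
```python
from h import *
np.set_printoptions(precision=3,suppress=True)
c="side"; save(c,"side0b")
print(np.linalg.inv(np.array(imaging.calibration(c)["world_to_cam"]))[:3])
for q in("red_lock","blue_lock","station"):
        for f in (imaging.look_for,imaging.landmark_of):
            for r in f(c,q): 
                p=w(c,r["xyz"]);print(c,q,round(r["conf"],2),p,px(c,p).round())
```

```text
[[ 0.848 -0.242  0.471  0.141]
 [-0.53  -0.403  0.746 -0.783]
 [ 0.009 -0.882 -0.471  0.542]]
side red_lock 0.95 [ 0.441 -0.213  0.04 ] [245. 294.]
side red_lock 0.79 [ 0.667 -0.318  0.042] [377. 283.]
side red_lock 0.71 [ 0.607 -0.236  0.041] [324. 272.]
side red_lock 0.66 [0.476 0.018 0.036] [209. 235.]
side red_lock 0.81 [ 0.445 -0.207  0.002] [245. 307.]
side red_lock 0.74 [ 0.613 -0.225  0.002] [322. 284.]
side red_lock 0.6 [0.481 0.039 0.002] [208. 243.]
side blue_lock 0.6 [ 0.453 -0.13   0.045] [230. 267.]
side blue_lock 0.77 [ 0.458 -0.112  0.007] [228. 277.]
side station 0.86 [ 0.545 -0.365  0.009] [341. 335.]
side station 0.81 [ 0.533 -0.354 -0.001] [331. 338.]
```

The red padlock could be mistaken for the pink ones at top pixels (303,194), (335,170) and (296,262). The real red one is at top (193,252), side (208,238). I'll check it in a close crop.

Run:
```python
import cv2,numpy as np
t=cv2.imread("pics/top0.png");s=cv2.imread("pics/side0.png")
R=lambda i,u,v,r:cv2.resize(i[v-r:v+r,u-r:u+r],(300,300),interpolation=cv2.INTER_CUBIC)
cv2.imwrite("pics/crop.png",np.vstack([np.hstack([R(t,194,252,20),R(t,358,225,40)]),np.hstack([R(s,208,230,30),R(s,335,295,65)])]))
```

```text
(no output)
```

View pics/crop.png

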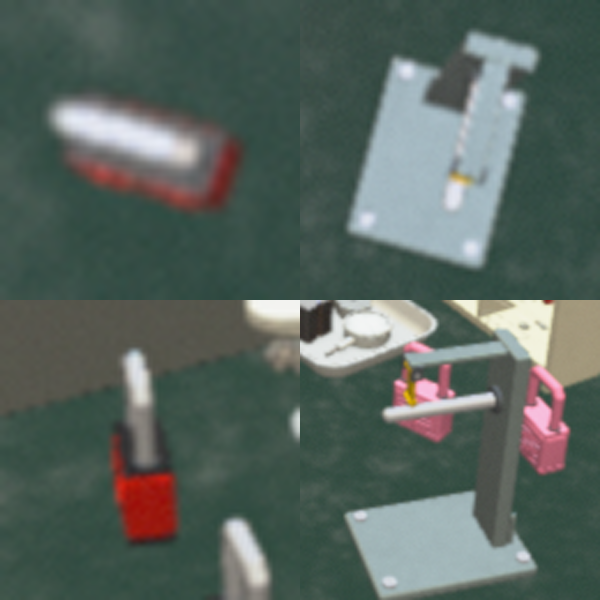

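The crop confirms a true red body with a steel shackle at top (191,250). The stand's base corners are at top (343,200), (378,210), (367,256) and (331,247), and the peg tip points down, toward the robot. Next come the poses.

Run:
```python
from h import *
np.set_printoptions(precision=4,suppress=True)
a=onz("top",181.6,248,.08);b=onz("top",199.8,252.2,.08)
print("shackle",a,b,(a+b)/2,np.linalg.norm(a-b),np.degrees(np.arctan2(*(a-b)[[1,0]])))
P=[onz("top",*q,.01)[:2] for q in((342.8,200.5),(378,210.3),(366.8,256.5),(330.8,246.9))]
P=np.array(P);print(P,P.mean(0))
d=(P[0]-P[3]+P[1]-P[2])/2;e=(P[0]-P[1]+P[3]-P[2])/2
print(np.linalg.norm(d),np.linalg.norm(e),np.degrees(np.arctan2(d[1],d[0])),np.degrees(np.arctan2(-e[0],e[1])))
# peg tip & upright top in top view
for p in ((448,210),): print("tip",onz("top",318+(p[0]-300)/3.75,185+p[1]/3.75,.13))
print("side tip px guess",270+ (388-300)*130/300,230+(415-300)*130/300)
print(arm.read_time_s(),arm.read_ee_pos(),arm.read_tcp_rot())
# centre of lock red mask
import cv2
```

```text
shackle [0.4816 0.0592 0.08  ] [0.4709 0.0173 0.08  ] [0.4763 0.0383 0.08  ] 0.04324767939951283 75.6756824981297
[[ 0.5979 -0.3269]
 [ 0.5709 -0.4128]
 [ 0.4574 -0.3783]
 [ 0.483  -0.2918]] [ 0.5273 -0.3525]
0.11936034739236269 0.09007439591847903 -16.945488825936618 -16.942349206864133
tip [ 0.482  -0.3372  0.13  ]
side tip px guess 308.1333333333333 279.8333333333333
0.8 [0.2886 0.6102 0.2181] [0.2191 0.9757 0.     0.    ]
```

```bash
cat >> h.py <<'E'
S=np.array([.5273,-.3525]); YS=np.radians(-17.0); L=np.array([.4768,.0386]); YL=np.radians(-14.3)
def q(y): y=y+np.pi; return [np.cos(y/2),np.sin(y/2),0,0]
def st(x,y,z): c,s=np.cos(YS),np.sin(YS); return [S[0]+c*x-s*y,S[1]+s*x+c*y,z]
E
python3 - <<'E'
from h import *
np.set_printoptions(precision=3,suppress=True)
for y in (0,):
    for p in (st(-.085,0,.143),st(.008,0,.133)): print(solve_ik(p,q(YS)))
print(solve_ik([*L,.2],q(YL)))
arm.move_gripper(.08)
arm.move_ptp([*L,.17],q(YL))
arm.move_l([*L,.069],max_speed=.08)
print(arm.read_force())
arm.move_gripper(.03)
print(arm.read_finger_gap(),arm.read_grip_force(),arm.read_ee_pos(),arm.read_force(),arm.read_time_s())
arm.move_l([*L,.27],max_speed=.15)
print(arm.read_finger_gap(),arm.read_force())
a=save("top","g_top");b=save("side","g_side")
cv2.imwrite("pics/g.png",np.hstack([cv2.resize(a[150:300,120:270],(400,400)),cv2.resize(b[80:280,110:310],(400,400))])[:,:,::-1])
E
```

```text
[-0.237  0.577  1.044  1.967 -0.616  0.956  2.388]
[-0.056  0.637  0.795  1.754 -0.536  0.981  2.223]
[-0.547  0.173  0.379  2.052 -0.079  0.93   1.196]
[-0.58   0.15  -0.129]
0.034443197303497215 39.368147907662205 [0.479 0.039 0.071] [-0.909  1.152 16.726] 5.5833
0.03388406594560654 [ 0.244  0.237 -0.986]
```

View pics/g.png

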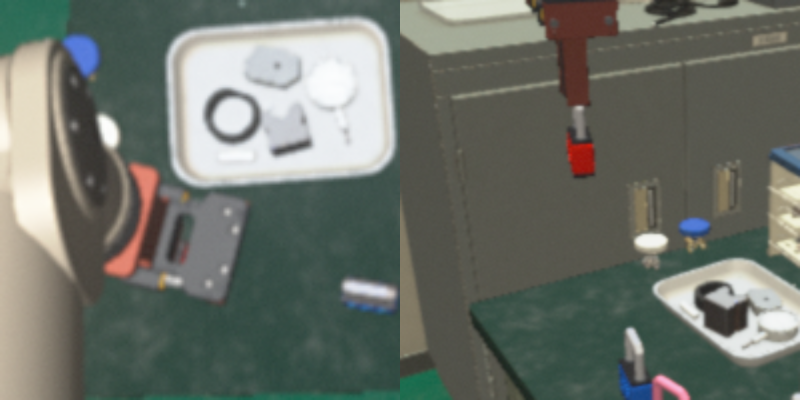

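Run:
```python
from h import *
np.set_printoptions(precision=3,suppress=True)
p=np.array(arm.read_ee_pos());r=arm.read_tcp_rot();print(p,r,arm.read_finger_gap(),arm.read_grip_force())
for c in("side","top"):
    im=save(c,c+"_h")
    for f in(imaging.look_for,imaging.landmark_of):
        for d in f(c,"red_lock"): print(c,round(d["conf"],2),w(c,d["xyz"]))
im=cv2.cvtColor(cv2.imread("pics/side_h.png"),cv2.COLOR_BGR2RGB)
c0=px("side",[p[0],p[1],.235]);u,v=c0.round().astype(int);k=12
big=cv2.resize(im[v-25:v+25,u-25:u+25],None,fx=k,fy=k,interpolation=cv2.INTER_CUBIC)
cy,sy=np.cos(YL),np.sin(YL)
for a in(-.012,.012):
  for b in(-.025,.025):
    for z in(0,.04):
      s=(px("side",[p[0]+cy*a-sy*b,p[1]+sy*a+cy*b,p[2]-.069+z])-[u-25,v-25])*k
      cv2.circle(big,tuple(int(t) for t in s),5,(0,255,0),-1)
for b in(-.023,.023):
    s=(px("side",[p[0]-sy*b,p[1]+cy*b,p[2]-.069+.08])-[u-25,v-25])*k
    cv2.circle(big,tuple(int(t) for t in s),5,(0,0,255),-1)
cv2.imwrite("pics/h.png",big[:,:,::-1])
```

```text
[0.476 0.039 0.269] [ 0.124  0.992 -0.    -0.001] 0.03366848640989298 32.04620584845543
side 0.92 [ 0.608 -0.237  0.04 ]
side 0.81 [ 0.443 -0.211  0.037]
side 0.76 [0.47  0.02  0.232]
side 0.73 [ 0.667 -0.32   0.042]
side 0.84 [ 0.444 -0.204  0.004]
side 0.77 [0.477 0.038 0.2  ]
side 0.65 [ 0.675 -0.306 -0.001]
side 0.58 [ 0.612 -0.224 -0.002]
top 0.75 [ 0.435 -0.202  0.038]
top 0.61 [ 0.607 -0.222  0.039]
top 0.55 [ 0.661 -0.301  0.041]
top 0.81 [ 0.669 -0.307  0.001]
top 0.74 [ 0.441 -0.207 -0.003]
top 0.71 [ 0.613 -0.223 -0.002]
top 0.45 [0.472 0.042 0.195]
```

View pics/h.png

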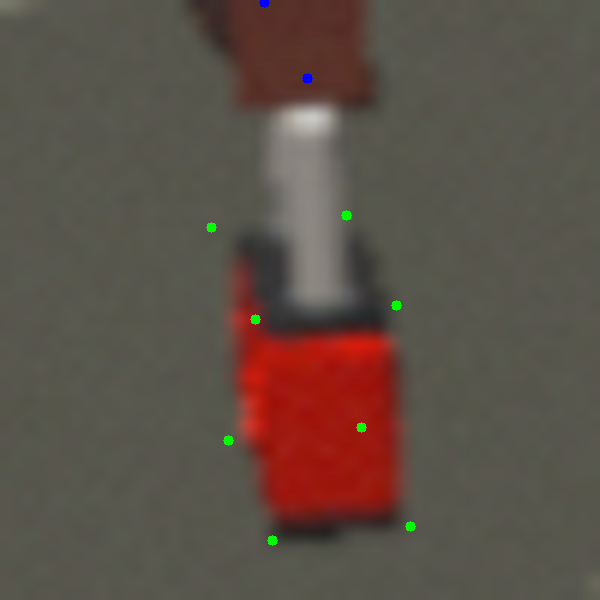

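The near leg shows over its full length below the brown finger, whose bottom edge is at row 105. The grip therefore looks higher on the shackle than planned. I'll turn the tool so the camera sees the grip in profile.

Run:
```python
from h import *
np.set_printoptions(precision=3,suppress=True)
print(arm.read_time_s())
for y in(55,45,35,25):
    s=solve_ik([.46,-.12,.29],q(np.radians(y)))
    if s is not None: print(y,s);break
arm.move_l([.465,-.08,.29],max_speed=.2)
arm.move_ptp([.46,-.12,.29],q(np.radians(y)))
im=save("side","p")
u,v=px("side",[.46,-.12,.27]).round().astype(int)
cv2.imwrite("pics/p2.png",cv2.resize(im[v-40:v+40,u-40:u+40],(600,600),interpolation=cv2.INTER_CUBIC)[:,:,::-1])
print(arm.read_time_s(),arm.read_finger_gap(),arm.read_ee_pos())
```

```text
7.475
55 [-0.31   0.063  0.461  1.948 -0.031  1.137  2.695]
9.4667 0.033566069267566334 [ 0.46  -0.119  0.29 ]
```

View pics/p2.png

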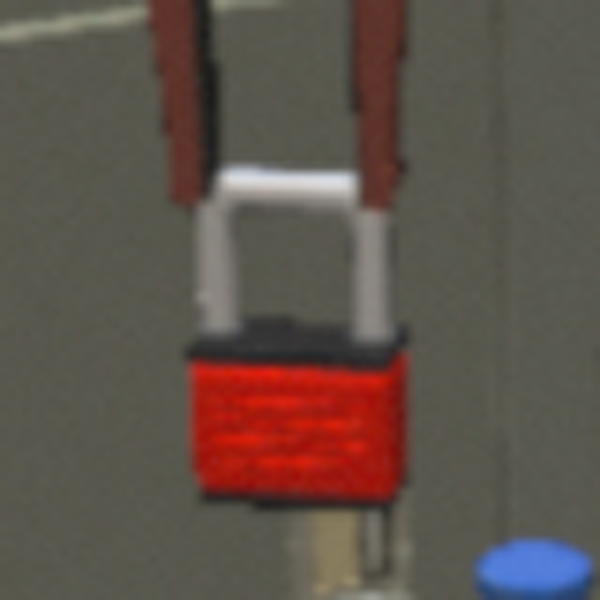

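The fingers pinch only the top corners of the shackle (tips at rows 205, lock z≈72). The tips also sit about at the TCP instead of 22 mm ahead of it. I'll quantify this and check where the palm sits.

Run:
```python
from h import *
np.set_printoptions(precision=4,suppress=True)
p=np.array(arm.read_ee_pos());print(p,arm.read_tcp_rot())
im=save("side","p3")
for d in imaging.landmark_of("side","red_lock"): print(round(d["conf"],2),w("side",d["xyz"]))
u,v=px("side",p+[0,0,.03]).round().astype(int);k=4
big=cv2.resize(im[v-70:v+70,u-70:u+70],None,fx=k,fy=k,interpolation=cv2.INTER_CUBIC)
for z,c in((-.022,(0,255,0)),(0,(255,255,0)),(.058,(0,255,255))):
  s=(px("side",p+[0,0,z])-[u-70,v-70])*k; print(z,s); cv2.circle(big,tuple(int(t) for t in s),4,c,-1)
cv2.imwrite("pics/p4.png",big[:,:,::-1])
print(arm.read_finger_gap(),arm.read_time_s())
```

```text
[ 0.4601 -0.1193  0.2899] [-0.4619  0.887   0.0001 -0.0001]
0.87 [ 0.4446 -0.2035  0.    ]
0.84 [ 0.6731 -0.3069 -0.0005]
0.76 [ 0.6119 -0.2241  0.003 ]
0.68 [ 0.4618 -0.1164  0.2174]
-0.022 [287.0153 396.1701]
0 [284.9147 348.3266]
0.058 [279.0939 215.7465]
0.03371792118814214 9.5667
```

View pics/p4.png

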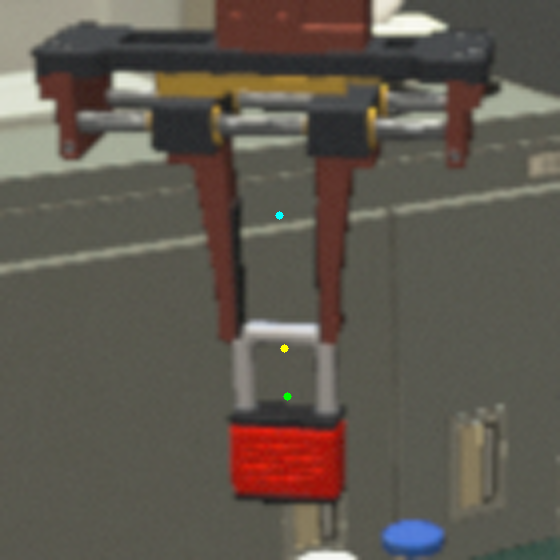

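The reading is consistent. The lock sits where predicted (origin z = TCP − 72 mm), but the gripper body appears about 25 mm further up the tool than stated (palm at row ~150, predicted 216). I'll set the lock back on its spot and regrip about 25 mm lower.

Run:
```python
from h import *
np.set_printoptions(precision=3,suppress=True)
arm.move_ptp([*L,.25],q(YL))
arm.move_l([*L,.082],max_speed=.15)
f0=arm.read_force()[2]; z=.080
while z>.066:
    arm.move_l([*L,z],max_speed=.05)
    f=arm.read_force()[2]-f0
    if f>3: break
    z-=.002
print("set down",z,f)
arm.move_gripper(.08)
arm.move_l([*L,.062],max_speed=.08); print(arm.read_force())
arm.move_l([*L,.046],max_speed=.06); print(arm.read_force())
arm.move_gripper(.03)
print(arm.read_finger_gap(),arm.read_grip_force(),arm.read_ee_pos(),arm.read_force(),arm.read_time_s())
arm.move_l([*L,.07],max_speed=.1)
im=save("side","r")
u,v=px("side",[*L,.08]).round().astype(int)
cv2.imwrite("pics/r2.png",cv2.resize(im[v-40:v+40,u-40:u+40],(500,500),interpolation=cv2.INTER_CUBIC)[:,:,::-1])
for d in imaging.landmark_of("side","red_lock"): print(round(d["conf"],2),w("side",d["xyz"]))
print(arm.read_finger_gap(),arm.read_time_s())
```

```text
set down 0.06999999999999999 15.55485389292493
[ 0.473 -0.507 -0.222]
[-0.057  1.189 -0.533]
0.04537943467933246 29.997058399021626 [0.477 0.039 0.046] [ 0.265 -0.211  1.915] 15.8667
0.91 [ 0.446 -0.202  0.002]
0.86 [ 0.672 -0.308  0.001]
0.74 [ 0.611 -0.225  0.002]
0.73 [0.477 0.04  0.027]
0.044960638445269784 16.3583
```

View pics/r2.png

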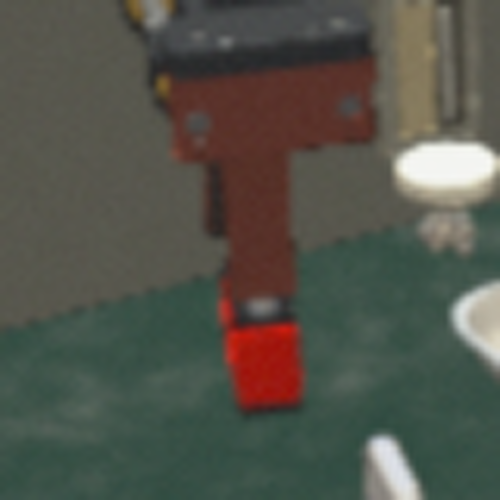

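Gap is now 45.4 mm (46 over the legs) and the lock is level with its underside free. Carrying it to the stand and inserting.

Run:
```python
from h import *
np.set_printoptions(precision=3,suppress=True)
arm.move_l([*L,.24],max_speed=.2)
arm.move_ptp(st(-.095,0,.24),q(YS))
arm.move_l(st(-.095,0,.120),max_speed=.15)
im=save("side","i0")
for c in ("side",):
    for d in imaging.landmark_of(c,"red_lock"): print(round(d["conf"],2),w(c,d["xyz"]))
print(arm.read_ee_pos(),arm.read_finger_gap(),arm.read_time_s(),arm.read_force())
u,v=px("side",st(-.03,0,.13)).round().astype(int)
cv2.imwrite("pics/i1.png",cv2.resize(im[v-65:v+65,u-65:u+65],(600,600),interpolation=cv2.INTER_CUBIC)[:,:,::-1])
```

```text
0.76 [ 0.438 -0.327  0.075]
0.74 [ 0.611 -0.225  0.002]
0.59 [ 0.674 -0.305  0.001]
0.58 [ 0.444 -0.203  0.002]
[ 0.437 -0.325  0.121] 0.045203326050330644 19.775 [ 0.449 -0.716 -0.693]
```

View pics/i1.png

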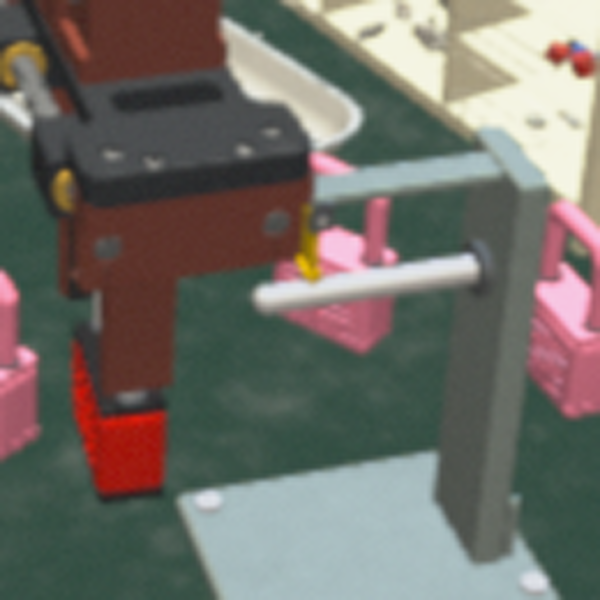

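The lock is in front of the peg tip (265,297) and aligned, with the flap hanging at (310,250). Now I push it in, watching the force.

Run:
```python
from h import *
np.set_printoptions(precision=3,suppress=True)
f0=np.array(arm.read_force()); ok=True
for x in (-.06,-.035,-.02,-.008,.0065):
    arm.move_l(st(x,0,.120),max_speed=.08); f=np.array(arm.read_force())-f0
    print(x,f,arm.read_finger_gap())
    if np.abs(f).max()>12: ok=False;break
if ok:
    for z in(.114,.111,.110):
        arm.move_l(st(.0065,0,z),max_speed=.05); f=np.array(arm.read_force())-f0;print(z,f)
        if f[2]>4:break
for d in imaging.landmark_of("side","red_lock") if save("side","j0") is not None else[]: print(round(d["conf"],2),w("side",d["xyz"]))
print(arm.read_time_s(),arm.read_ee_pos())
im=cv2.imread("pics/j0.png")
u,v=px("side",st(-.03,0,.13)).round().astype(int)
cv2.imwrite("pics/j1.png",cv2.resize(im[v-65:v+65,u-65:u+65],(600,600),interpolation=cv2.INTER_CUBIC))
```

```text
-0.06 [-0.999  0.084 -0.5  ] 0.045410663335948134
-0.035 [-0.127  0.988 -1.001] 0.04492866711685474
-0.02 [-0.017  0.398 -0.698] 0.04491198073584177
-0.008 [-0.242  0.94  -1.292] 0.04545308442469104
0.0065 [-1.239  0.493 -1.4  ] 0.04521599985716093
0.114 [ 0.003  0.746 -1.867]
0.111 [ 0.6    1.187 -1.361]
0.11 [-0.134  1.238 -1.015]
0.94 [ 0.535 -0.354  0.066]
0.86 [ 0.674 -0.309  0.002]
0.66 [ 0.61  -0.225  0.004]
0.6 [ 0.445 -0.204 -0.   ]
22.675 [ 0.534 -0.354  0.11 ]
```

View pics/j1.png

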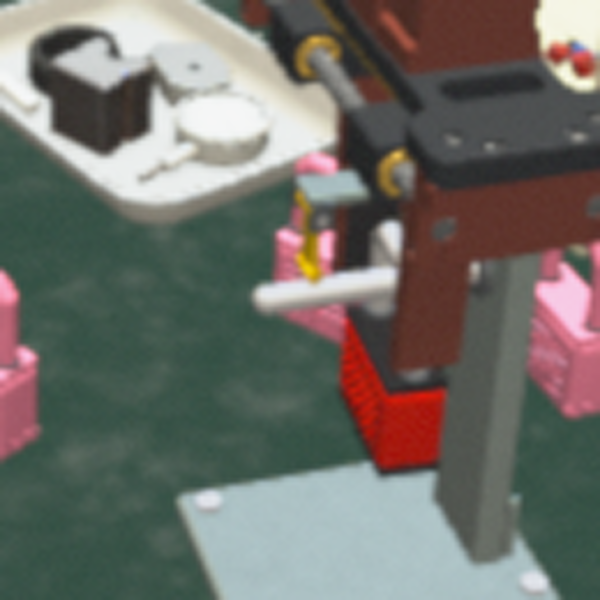

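The flap hangs shut at (310,250) in front of the lock, and the peg passes through the shackle. Releasing and withdrawing upward.

Run:
```python
from h import *
np.set_printoptions(precision=3,suppress=True)
arm.move_l(st(.0065,0,.109),max_speed=.03)
arm.move_gripper(.07)
arm.move_l(st(.0065,0,.18),max_speed=.1); print(arm.read_force())
arm.move_l(st(.0065,0,.27),max_speed=.15)
arm.sleep(1.5)
im=save("side","k0")
for d in imaging.landmark_of("side","red_lock"): print(round(d["conf"],2),w("side",d["xyz"]))
print(arm.read_time_s())
u,v=px("side",st(-.03,0,.13)).round().astype(int)
cv2.imwrite("pics/k1.png",cv2.resize(im[v-65:v+65,u-65:u+65],(600,600),interpolation=cv2.INTER_CUBIC)[:,:,::-1])
```

```text
[-0.216  0.055  0.669]
0.77 [ 0.445 -0.206  0.002]
0.57 [ 0.531 -0.355  0.064]
0.53 [ 0.612 -0.226  0.002]
26.725
```

View pics/k1.png

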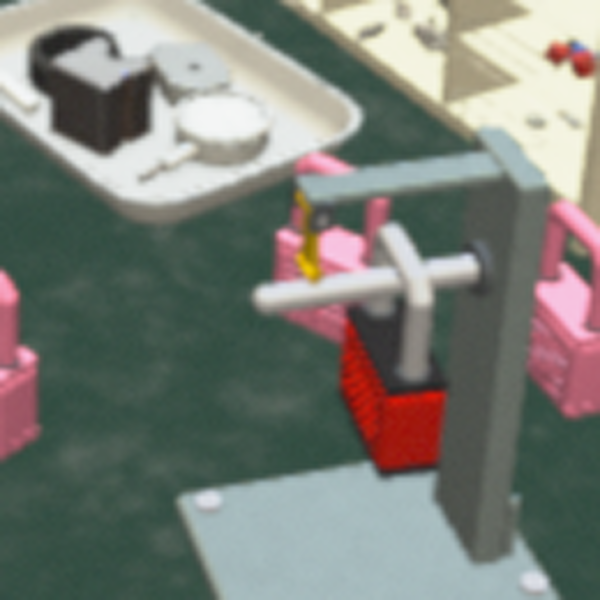

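The lock hangs upright on the peg (shackle at (410,270)) behind the shut flap, and the gripper is clear.

```bash
python3 -c "
from h import *
print(workorder.job_done())"
```

```text
the job is handed in; nothing more can be done
None
```

The red padlock hangs still on the peg behind the closed yellow flap, the blue padlock was not touched, and the job was handed in at about 27 s; the hand-in call returned no verdict.

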